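# Seat the gas-cell carrier plate on its three-ball mount

### The job

Take the gas-cell carrier plate off its cork-topped rest by its black grip and seat it on the blue three-ball mount, red dots at the same end. Press it straight down between the two sprung rollers until they snap over its ends and pull it fully home on the balls, then let go. Be gentle: lower and press slowly, never with more than about 17 N, and stop the moment you feel the snap rather than pressing the seated plate on down; leave everything else on the bench where it is.

Things in the scene. Friction and masses are not known exactly. Their poses are not given: they have to be found in the camera images.
- grip (a point): centre of the black upright grip block of the loose carrier plate. The block is 36 (x) by 24 (y) by 64 mm high, ending 32 mm above and below this point: take it across its 24 mm (y). The plate's top is 32 mm and its flat underside 50 mm below this point. Plate, cell and grip weigh 0.3 to 0.5 kg, balanced under the grip. z up, x towards the plate's red dot
- plate: aluminium carrier plate, 116 (x) by 84 (y) by 18 mm; origin at the centre of its underside, axes as point grip. Along each x end runs a round nose bar, 8 mm thick, axis at x = +-60, z = 9 mm. On it stand a glass gas cell with brass ends (x +34, y +22 mm, 28 mm tall) and a round mirror (x -40 mm, 31 mm tall). Three V grooves below, 9 mm deep, take the mount's balls
- plate_dot (a point): red dot on the top of the plate, 50 mm from its centre towards its +x end
- home (a point): empty point that moves with the mount: the grip's centre (point grip) lies here when the plate is fully home. Over the middle of the mount, 62 mm above the top of its blue deck, 100 mm above the bench when unloaded; the jaws' tops are 31 mm below it. x points to the mount's red dots, z up. The balls draw the plate to its exact place from up to 3 mm off
- mount: blue deck, 190 (x) by 100 (y) by 12 mm, with three 14 mm steel balls and two roller jaws; origin under the deck's centre, axes as point home. It floats on soft rubber feet: pressed down it yields 1 mm per 1.1 N and meets a hard stop at 17 mm; sideways 4 N per mm. So it sinks away under the plate: going to the measured home point does not seat it
- jaw_front: sprung white roller, 8 mm thick, 34 mm long, in a dark steel jaw at the mount's red-dot (+x) end; origin on its axis; its twin is at the -x end. The plate comes down freely to 9 mm above home, where its nose bars meet both rollers. Forcing them apart loads the mount with 10 to 15 N (plate's weight included); then they snap over the bars, the force drops suddenly, and they pull the plate home with about 7 N
- rest: fixed wooden parking block with a cork top, 150 (x) by 110 (y) by 30 mm, on which the plate lies at the start; origin under its centre, on the bench
- jar: small white jar with black cap, 36 mm across, 45 mm high; to be left alone; origin under its centre
- fitting: brass and steel fitting with black cap, 28 mm across, 48 mm high; to be left alone; origin under its centre
- meter: red hand multimeter lying flat, 170 by 85 by 44 mm; to be left alone; origin under its centre
- bottle: amber bottle with blue cap, 56 mm across, 120 mm high; to be left alone; origin under its centre
- wrench: steel wrench, 160 mm long, lying flat; to be left alone

How it is judged:
On the way, in this order (a step that is already met when the one before it is completed fails the run):
1. the plate is lifted clear of its rest by 20 mm (z of plate in the frame of rest above 0.05 m and contact force between the fingers and plate above 1 N), for 0.1 s.
2. the plate is home on the three balls, the rollers over its ends (distance between grip and home below 0.003 m and angle between the z axis of grip and the z axis of home, either way round below 0.035 rad and angle between the x axis of grip and the x axis of home, either way round below 0.04 rad and x of plate_dot in the frame of home above 0.03 m), for 0.2 s.
At the end, for the whole second after the job is handed in: The plate lies still and released, fully home on the mount's three balls: the grip's centre within 3 mm of its home point, level with the mount within 2 degrees, turned as the mount within 2.3 degrees, red dots at the same end (all of step 2 and linear speed of plate below 0.01 m/s); the robot touches nothing.
It fails at once if the mount is pressed down by more than 16 mm, near its hard stop (about 18 N) (height (world z) of mount below 0.01 m).
It fails at once if the plate, already snapped home, is pressed on until the mount stands more than 9 mm down (about 10 N) (distance between grip and home below 0.003 m and height (world z) of mount below 0.017 m and linear speed of mount below 0.02 m/s).
It fails at once if the plate is banged or dropped onto the mount (contact force over 50 N) (contact force between plate and mount above 50 N).
It fails at once if a bystander (jar, fitting, meter, bottle or wrench) is moved by more than 15 mm (distance of any of jar, fitting, meter, bottle, wrench from where it was at the start of the episode above 0.015 m).
It also fails if it takes over 50 s, if anything falls off the work surface, if the arm or the gripper's body presses on something with over 40 N, if the wrist force passes 120 N, or if a joint passes its speed limit or range.

### The arm

A 6-joint arm with a two-finger parallel gripper is mounted at the origin on the work surface. World frame = base frame: x ahead of the robot, y to its left, z up, the work surface at z = 0. Lengths are in m, angles in rad, forces in N, time in s.
With the tool pointing down it reaches from about 0.35 to 0.775 m from the base axis. Payload 5.5 kg.
Tool frame: the origin (TCP) lies at the very end of the fingers, on their centre line; the grasp point (between the pads) lies 19 mm behind it; z points along the fingers, y is the direction in which the jaws open and shut (so a half turn about z gives the same grasp; the last joint's range is limited). The gripper opens to 85 mm and grips with 20 to 120 N. Pads are 22 mm wide; open, the fingers measure 114 mm over their backs; the gripper's body (76 mm by 85 mm) begins 54 mm behind the grasp point. The pads swing forward as they close: fully open they stand 13 mm farther back than shut.
Start: joints at [-1.378, 0.313, 0.046, 1.304, 0, 1.431], TCP at [0.188, -0.543, 0.231] pointing down, gripper open.
Joint ranges: [-2.76, 2.76], [-0.86, 1.69], [-1.03, 1.26], [-2.2, 2.34], [-1.47, 1.5], [-3.14, 3.14]. Speed limits (rad/s): [2.57, 2.57, 3.14, 3.14, 3.14, 3.14].

### API

Orientations are given as a unit quaternion [w, x, y, z].
In Python, from plant import bot, grab_frame, get_calibration gives the robot as it stands.
- The arm moves only by the shell command python3 -m inch 'ROWS' [FORCE]. ROWS is a JSON object of lists of equal length, an entry for each row: "translation": the shift along the tool's x, y, z in units of 40 mm (1.0 is 40 mm), a list of three; "twist": the turn, a rotation vector about the tool's x, y, z in units of 5 degrees (1.0 is 5 degrees), a list of three; "hand": the gripper's target within -1 to 1 (shut at 1, half-way at 0, fully open at -1). In form: {"translation": [[x, y, z], ...], "twist": [[rx, ry, rz], ...], "hand": [hand, ...]}. A call has 1 to 12 rows; each row is the pose to reach, as a shift and turn from the pose commanded when the call began, along the tool's axes at that moment; what a row does not reach only later rows make up. A row lasts 1/12 s, in which the tool goes at most 41.7 mm and 7.16 degrees, less where a joint would pass 70% of its speed; a pose out of reach is approached as far as the arm can. A call with a gripper value outside its range is refused whole. The fingers move at their own pace and stop on an object; FORCE is the grip in N (left out, the last holds). Time passes only in rows, so rows that repeat a pose let the fingers close. It gives the time, the measured TCP pose, the force and the opening at its end, in the units of the state.
- bot.get_obs(): the state, without advancing time (a new reading comes with each control period).
- grab_frame(name): name is "scene" or "top"; returns the picture (480x640x3 uint8, red, green, blue); there is no depth.
- get_calibration(name): a dict with "vertical_fov" (degrees; the focal length in pixels is half the picture's height over the tangent of half this angle, whatever the lens; pixels are square), "cx", "cy" (the principal point, pixels), "k1" (the pictures are not rectified: a ray, as slopes to the right and down, at radius r is drawn at 1 + k1 r^2 times it, then the intrinsics apply), "rvec" (rotation vector, rad) and "tvec" (3), from world to camera coordinates, as OpenCV has them. Camera axes: x right, y down, z forward; pixel columns grow to the right and rows downward; lengths in m; the calibration is good to about 2 mm. A picture is of the moment at which its call begins. get_calibration takes no time and is no camera call.
- bot.close_job(): hands the job in, once; it reports no verdict.
The state is a dict: "time_s": time; "joint_pos": joint angles; "qvel": joint speeds; "joint_efforts": joint torques, N m; "tcp_pos": TCP position; "eef_rot": TCP orientation; "wrist_force": force on the tool from outside, world axes, zero at the start; "ft_torque": the same for the moment, N m; "width": opening from 0.0 (shut) to 1.0 (fully open).
Only numpy, scipy, OpenCV 4.12 (cv2) and the standard library are available. Lean on these libraries where they do the work, as an engineer would, in place of code of your own. Each camera call takes 0.05 s, during which the arm holds its last target.

## Working session

There is one attempt and no reset: what is moved stays moved. The work goes in short steps, Python scripts to look and compute and a shell command to move; the robot and the scene stay as the last step left them, time stands still between calls to the robot, and variables do not carry over. Pictures are saved under pics/ and viewed, and the job is handed in when it is done.

```bash
ls; mkdir -p pics; python3 - <<'E'
from plant import bot, grab_frame, get_calibration
import cv2
for n in("scene","top"):
    cv2.imwrite(f"pics/{n}0.png",grab_frame(n)[:,:,::-1]); print(get_calibration(n))
print(bot.get_obs())
E
```

```text
pics
{'vertical_fov': 47.67543678529012, 'cx': 317.0352398976817, 'cy': 242.7446796877256, 'k1': -0.031538885266312044, 'rvec': array([ 1.52886871,  1.77232361, -0.96679097]), 'tvec': array([ 0.10780223, -0.24502991,  1.61271309])}
{'vertical_fov': 46.61324828259724, 'cx': 326.5503500440154, 'cy': 240.06272709259468, 'k1': -0.07998364219673426, 'rvec': array([ 2.13766683, -2.18136148,  0.13002556]), 'tvec': array([0.01573789, 0.58683787, 1.26241976])}
{'time_s': 0.1, 'joint_pos': array([-1.37761019e+00,  3.13941978e-01,  4.50950336e-02,  1.30360422e+00,
        1.03627676e-05,  1.43122938e+00]), 'qvel': array([-0.00054389, -0.00183018,  0.0031688 , -0.00071227, -0.00098974,
       -0.00099604]), 'joint_efforts': array([ 1.56792874e-03, -4.81723738e+01,  2.99244869e+01,  1.26576421e-02,
       -1.53689834e-04, -9.19767132e-06]), 'tcp_pos': array([ 0.1877452 , -0.543004  ,  0.23048956]), 'eef_rot': array([-8.27261210e-04,  9.86190984e-01,  1.65609958e-01, -1.70006084e-05]), 'wrist_force': array([-0.85991188, -0.13031885,  0.23294304]), 'ft_torque': array([ 0.00378489,  0.02392128, -0.0215756 ]), 'width': 1.0004544716464072}
```

View pics/scene0.png

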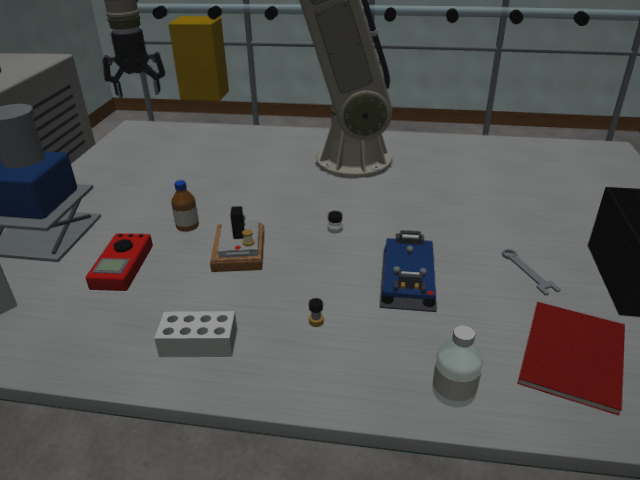

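View pics/top0.png

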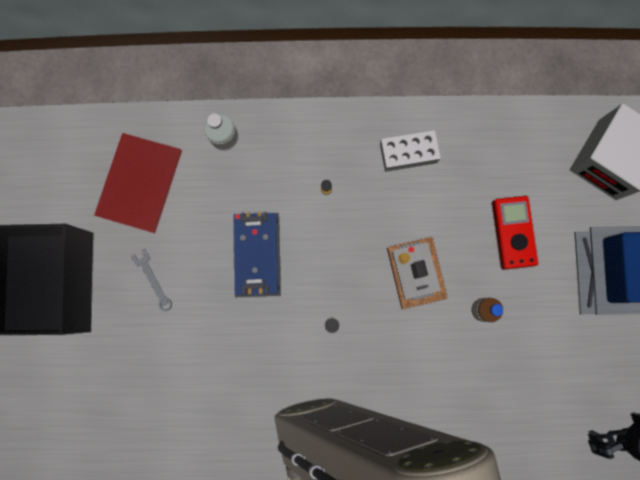

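The top view shows the rest and plate near (418,272) and the mount near (257,254), with both red dots towards the top of the image (+x). I'll enlarge both.

```bash
python3 - <<'E'
import cv2
t=cv2.imread("pics/top0.png");s=cv2.imread("pics/scene0.png")
def c(im,x,y,w,h,k,n):
    cv2.imwrite(n,cv2.resize(im[y:y+h,x:x+w],None,fx=k,fy=k,interpolation=cv2.INTER_CUBIC))
c(t,380,230,75,85,7,"pics/c1.png");c(t,225,205,65,100,6,"pics/c2.png")
c(s,200,195,75,85,7,"pics/c3.png");c(s,370,220,80,95,6,"pics/c4.png")
E
```

```text
(no output)
```

View pics/c1.png

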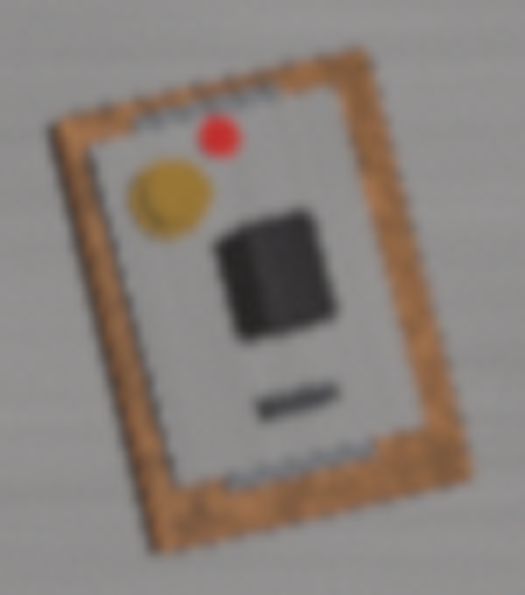

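View pics/c2.png

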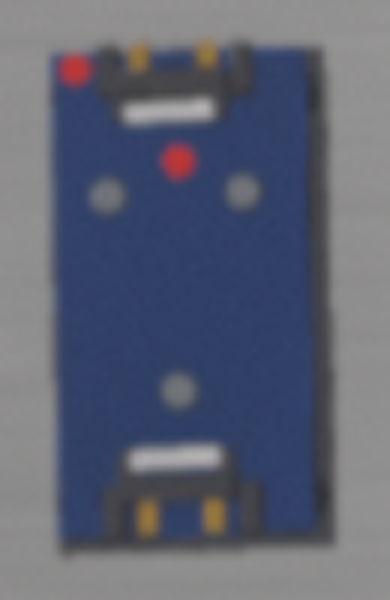

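View pics/c3.png

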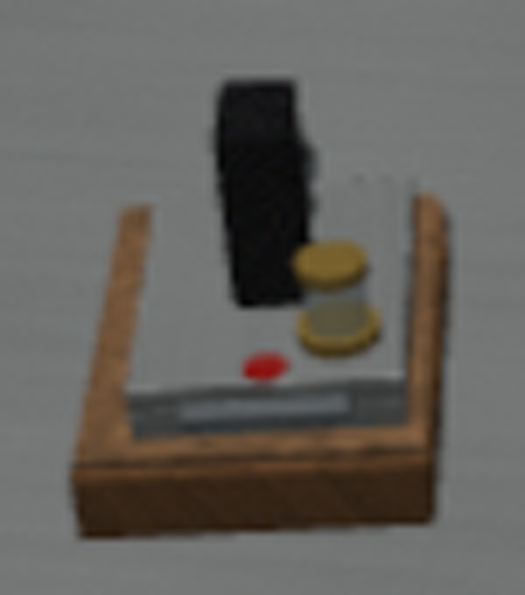

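View pics/c4.png

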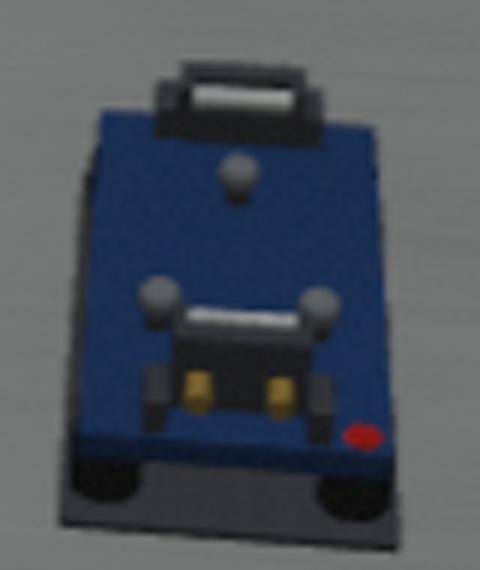

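```bash
cat > h.py <<'E'
import numpy as np, cv2
from scipy.optimize import least_squares
from scipy.spatial.transform import Rotation as R
from plant import bot, grab_frame, get_calibration
CAL={n:get_calibration(n) for n in("scene","top")}
def proj(P,n):
    c=CAL[n];P=np.atleast_2d(P)@R.from_rotvec(c["rvec"]).as_matrix().T+c["tvec"]
    s=P[:,:2]/P[:,2:];s=s*(1+c["k1"]*(s**2).sum(1,keepdims=True))
    f=240/np.tan(np.radians(c["vertical_fov"]/2));return s*f+[c["cx"],c["cy"]]
def uc(pts,x0,y0,k): return (np.array(pts,float)+.5)/k-.5+[x0,y0]
def place(p,L): # p=x,y,yaw
    L=np.array(L,float);c,s=np.cos(p[2]),np.sin(p[2])
    return np.c_[p[0]+c*L[:,0]-s*L[:,1],p[1]+s*L[:,0]+c*L[:,1],L[:,2]]
def fit(groups,p0,z=False):
    # groups: (cam, local mm pts with world z, pixels)
    def f(p): return np.concatenate([(proj(place(p,np.array(l)/1000+([0,0,p[3]] if z else 0)),n)-px).ravel() for n,l,px in groups])
    r=least_squares(f,p0,loss="soft_l1");
    print(np.round(r.x,4),"yaw deg",np.degrees(r.x[2]).round(2));i=0
    e=f(r.x).reshape(-1,2)
    for n,l,px in groups: print(n,e[i:i+len(l)].round(1).tolist());i+=len(l)
    return r.x
E
python3 - <<'E'
from h import *
pt=("top",[(58,42,48),(58,-42,48),(-58,-42,48),(-58,42,48),(50,0,48),(18,-12,112),(-18,-12,112)],
 uc([(90,148),(343,88),(427,425),(172,488),(219,137),(308,210),(338,318)],380,230,7))
ps=("scene",[(58,-42,48),(58,42,48),(50,0,48),(-18,-12,112),(-18,12,112),(18,12,112),(18,-12,112)],
 uc([(128,392),(405,380),(265,367),(225,85),(293,83),(300,132),(218,135)],200,195,7))
for g in([pt],[ps],[pt,ps]):fit(g,[.5,-.2,.2])
fit([pt,ps],[.5,-.2,.2,0],True)
rt=("top",[(75,55,30),(75,-55,30),(-75,-55,30),(-75,55,30)],uc([(55,125),(368,48),(470,478),(152,550)],380,230,7))
fit([rt],[.5,-.2,.2])
print("mount")
mt=("top",[(95,50,38),(95,-50,38),(-95,-50,38),(-95,50,38)],uc([(52,53),(308,50),(318,540),(62,543)],225,205,6))
ms=("scene",[(95,-50,38),(95,50,38),(-95,-50,38),(-95,50,38)],uc([(78,435),(392,442),(100,113),(373,127)],370,220,6))
for g in([mt],[ms],[mt,ms]):fit(g,[.5,.2,0])
fit([mt,ms],[.5,.2,0,0],True)
# triangulate features
for a,b in [((75,70),(364,437)),((107,196),(320,303)),((242,191),(160,297)),((178,390),(239,172)),((169,110),(243,319)),((175,458),(243,97))]:
    A=uc([a],225,205,6);B=uc([b],370,220,6)
    r=least_squares(lambda P:np.r_[(proj(P,"top")-A).ravel(),(proj(P,"scene")-B).ravel()],[.5,.2,.05])
    print(r.x.round(4),r.cost)
E
```

```text
[ 0.5111 -0.2004  0.2092] yaw deg 11.99
top [[-0.0, -0.6], [-1.0, -0.3], [-0.5, 0.6], [0.4, 0.1], [0.0, 0.2], [0.5, -0.3], [0.3, 0.3]]
[ 0.512  -0.1999  0.2127] yaw deg 12.19
scene [[-0.1, 0.1], [0.2, -0.0], [0.5, 0.6], [-0.2, -0.9], [1.2, -1.1], [-0.8, 0.3], [-0.5, 0.4]]
[ 0.5112 -0.2002  0.2111] yaw deg 12.09
top [[-0.2, -0.6], [-1.1, -0.4], [-0.6, 0.5], [0.4, 0.0], [-0.1, 0.1], [0.4, -0.4], [0.2, 0.2]]
scene [[-0.2, -0.1], [0.1, -0.2], [0.4, 0.4], [-0.3, -1.1], [1.1, -1.3], [-0.9, 0.1], [-0.6, 0.2]]
[ 0.511  -0.2004  0.2115 -0.0007] yaw deg 12.12
top [[-0.1, -0.5], [-1.1, -0.2], [-0.6, 0.6], [0.4, 0.1], [-0.1, 0.3], [0.4, -0.3], [0.2, 0.3]]
scene [[-0.2, 0.1], [0.1, -0.0], [0.4, 0.6], [-0.3, -0.9], [1.1, -1.1], [-0.9, 0.4], [-0.6, 0.5]]
[ 0.5081 -0.205   0.1953] yaw deg 11.19
top [[-0.7, -1.5], [0.1, -0.5], [0.6, 0.7], [0.0, 0.8]]
mount
[0.5583 0.1697 0.01  ] yaw deg 0.57
top [[0.2, 0.5], [0.1, -0.3], [0.1, -0.5], [-0.5, 0.2]]
[0.5607 0.1702 0.0178] yaw deg 1.02
scene [[-0.3, -0.3], [0.5, 2.3], [-0.5, -0.8], [0.2, -0.3]]
[0.5588 0.17   0.0143] yaw deg 0.82
top [[-0.0, 0.4], [-0.1, -0.6], [0.2, -0.8], [-0.5, 0.1]]
scene [[-0.5, -1.0], [0.2, 1.7], [-0.4, -1.3], [0.3, -0.8]]
[ 0.5583  0.1702  0.0141 -0.0021] yaw deg 0.81
top [[0.0, 0.7], [-0.1, -0.2], [0.2, -0.6], [-0.4, 0.3]]
scene [[-0.5, -0.3], [0.2, 2.4], [-0.3, -0.6], [0.3, -0.1]]
[0.6471 0.2122 0.0384] 0.0004603308950078724
[0.5955 0.1975 0.0519] 0.0031957679587442432
[0.5966 0.1456 0.0501] 0.010729467876257507
[0.5205 0.1703 0.0507] 0.0463911477574101
[0.6263 0.1718 0.0657] 8.458551719311671e-05
[0.4938 0.17   0.0647] 0.013718267590567063
```

```bash
cat >> h.py <<'E'
def delta(x,y,z,yawdeg,verbose=True):
    o=bot.get_obs();q=o["eef_rot"];C=R.from_quat([q[1],q[2],q[3],q[0]])
    T=R.from_euler("z",yawdeg,degrees=True)*R.from_euler("x",180,degrees=True)
    t=C.inv().apply(np.array([x,y,z])-o["tcp_pos"])/.04
    w=np.degrees((C.inv()*T).as_rotvec())/5
    print("t",o["time_s"],"tcp",o["tcp_pos"].round(4),"F",o["wrist_force"].round(2),"w",round(o["width"],3));print("translation",t.round(3),"twist",w.round(3))
E
python3 -m inch '{"translation":[[0.2,-0.1,0],[0.6,-0.3,0],[1.1,-0.58,0],[1.65,-0.86,0],[2.2,-1.15,0],[2.75,-1.44,0],[3.3,-1.73,0],[3.85,-2.01,0],[4.35,-2.27,0],[4.75,-2.48,0],[5.1,-2.67,0],[5.3,-2.77,0]],"twist":[[0,0,-0.8],[0,0,-2],[0,0,-3.4],[0,0,-4.8],[0,0,-6.2],[0,0,-7.6],[0,0,-9],[0,0,-10.4],[0,0,-11.8],[0,0,-13.2],[0,0,-14.6],[0,0,-16]],"hand":[-1,-1,-1,-1,-1,-1,-1,-1,-1,-1,-1,-1]}' 60
python3 -c "
from h import *
delta(.511,-.2002,.17,192.1)"
```

```text
time_s: 1.1
tcp_pos: [0.3528, -0.3678, 0.231]
eef_rot: [-0.0, 0.646, 0.763, 0.0]
wrist_force: [-0.0, -1.0, 0.2]
width: 0.999
t 1.1 tcp [ 0.3528 -0.3678  0.231 ] F [-0.01 -0.95  0.19] w 0.999
translation [3.477 4.592 1.527] twist [ 1.0000e-02 -1.1000e-02 -1.8518e+01]
```

```bash

python3 -m inch '{"translation":[[0.2,0.25,0],[0.5,0.65,0.1],[0.85,1.1,0.3],[1.2,1.6,0.5],[1.55,2.1,0.7],[1.9,2.55,0.9],[2.25,3.0,1.1],[2.55,3.4,1.25],[2.85,3.8,1.35],[3.15,4.15,1.45],[3.35,4.4,1.5],[3.48,4.59,1.53]],"twist":[[0,0,-1.2],[0,0,-2.5],[0,0,-3.9],[0,0,-5.3],[0,0,-6.7],[0,0,-8.1],[0,0,-9.5],[0,0,-10.9],[0,0,-12.3],[0,0,-13.7],[0,0,-15.1],[0,0,-16.5]],"hand":[-1,-1,-1,-1,-1,-1,-1,-1,-1,-1,-1,-1]}'
python3 - <<'E'
from h import *
delta(.511,-.2002,.13,192.1)
cv2.imwrite("pics/scene1.png",grab_frame("scene")[:,:,::-1])
cv2.imwrite("pics/s1c.png",cv2.resize(grab_frame("scene")[120:300,150:330,::-1],None,fx=3.3,fy=3.3,interpolation=cv2.INTER_CUBIC))
E
```

```text
time_s: 2.1
tcp_pos: [0.5116, -0.2016, 0.1691]
eef_rot: [-0.001, -0.017, 1.0, 0.001]
wrist_force: [0.4, -0.3, 0.6]
width: 0.999
t 2.1 tcp [ 0.5116 -0.2016  0.1691] F [ 0.39 -0.3   0.58] w 0.999
translation [0.012 0.033 0.978] twist [ 0.014 -0.015 -2.021]
```

View pics/s1c.png

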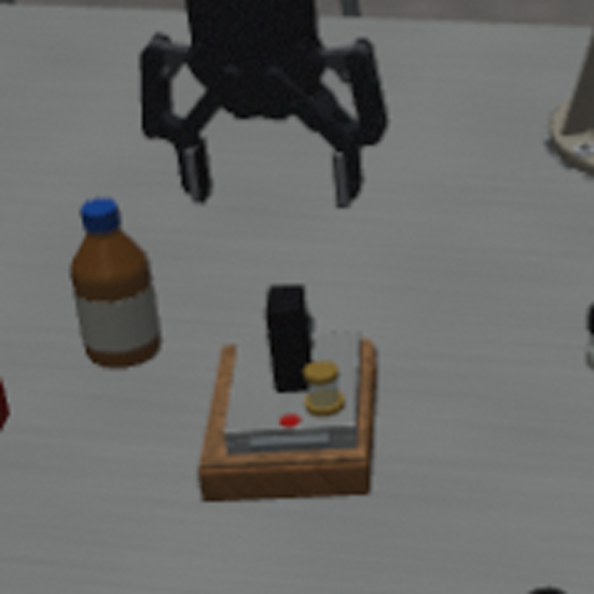

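The fingers straddle the grip, and the bottle at the left is well clear. I'll finish the turn and descend.

```bash

python3 -m inch '{"translation":[[0.01,0.03,0.2],[0.01,0.03,0.5],[0.01,0.03,0.85],[0.01,0.03,1.2],[0.01,0.03,1.55],[0.01,0.03,1.85],[0.01,0.03,2.1],[0.01,0.03,2.3],[0.01,0.03,2.45],[0.01,0.03,2.55],[0.01,0.03,2.62],[0.01,0.03,2.62]],"twist":[[0,0,-0.7],[0,0,-1.4],[0,0,-2.02],[0,0,-2.02],[0,0,-2.02],[0,0,-2.02],[0,0,-2.02],[0,0,-2.02],[0,0,-2.02],[0,0,-2.02],[0,0,-2.02],[0,0,-2.02]],"hand":[-1,-1,-1,-1,-1,-1,-1,-1,-1,-1,-1,-1]}'
python3 - <<'E'
from h import *
delta(.511,-.2002,.064,192.1)
for n in("scene","top"):
  cv2.imwrite(f"pics/{n}2.png",grab_frame(n)[:,:,::-1])
s=cv2.imread("pics/scene2.png")[150:290,170:300];t=cv2.imread("pics/top2.png")[220:320,370:460]
cv2.imwrite("pics/s2c.png",cv2.resize(s,None,fx=4,fy=4,interpolation=cv2.INTER_CUBIC))
cv2.imwrite("pics/t2c.png",cv2.resize(t,None,fx=5,fy=5,interpolation=cv2.INTER_CUBIC))
E
```

```text
time_s: 3.2
tcp_pos: [0.5108, -0.2019, 0.065]
eef_rot: [-0.0, -0.101, 0.995, 0.0]
wrist_force: [1.3, -0.2, 0.2]
width: 1.0
t 3.2 tcp [ 0.5108 -0.2019  0.065 ] F [ 1.26 -0.19  0.22] w 1.0
translation [-0.013  0.042  0.026] twist [ 0.001 -0.003 -0.092]
```

View pics/s2c.png

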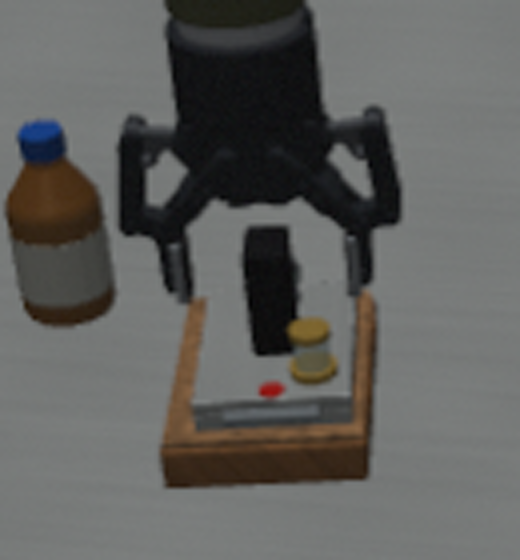

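View pics/t2c.png

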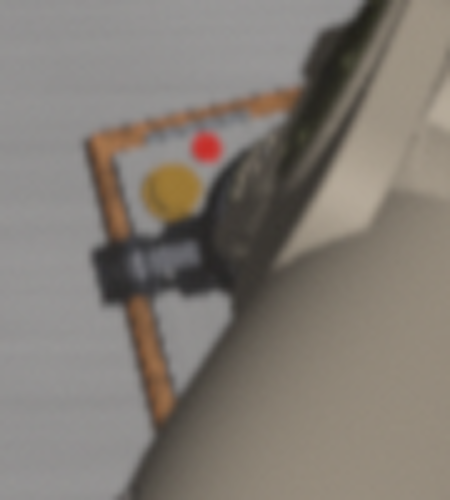

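```bash

python3 -m inch '{"translation":[[0,0.02,0.01],[-0.01,0.04,0.02],[-0.01,0.04,0.02],[-0.01,0.04,0.02],[-0.01,0.04,0.02],[-0.01,0.04,0.02],[-0.01,0.04,0.02],[-0.01,0.04,0.02],[-0.01,0.04,0.02],[-0.01,0.04,0.02],[-0.01,0.04,0.02],[-0.01,0.04,0.02]],"twist":[[0,0,-0.09],[0,0,-0.09],[0,0,-0.09],[0,0,-0.09],[0,0,-0.09],[0,0,-0.09],[0,0,-0.09],[0,0,-0.09],[0,0,-0.09],[0,0,-0.09],[0,0,-0.09],[0,0,-0.09]],"hand":[-1,-1,-0.5,-0.2,0,0.15,0.3,0.45,0.6,0.8,1,1]}' 80
python3 -m inch '{"translation":[[0,0,0],[0,0,0],[0,0,0],[0,0,0]],"twist":[[0,0,0],[0,0,0],[0,0,0],[0,0,0]],"hand":[1,1,1,1]}' 80
python3 -c "
from h import *
delta(.511,-.2002,.064,192.1)"
```

```text
time_s: 4.3
tcp_pos: [0.5113, -0.2007, 0.0649]
eef_rot: [0.0, -0.105, 0.994, -0.0]
wrist_force: [-0.9, -2.1, 4.5]
width: 0.27
time_s: 4.63
tcp_pos: [0.5113, -0.2007, 0.0649]
eef_rot: [0.0, -0.105, 0.994, -0.0]
wrist_force: [-1.4, -2.4, 5.6]
width: 0.269
t 4.6333 tcp [ 0.5113 -0.2007  0.0649] F [-1.37 -2.37  5.57] w 0.269
translation [0.004 0.014 0.021] twist [-0.011  0.004  0.001]
```

```bash

python3 -m inch '{"translation":[[0,0,-0.05],[0,0,-0.15],[0,0,-0.3],[0,0,-0.5],[0,0,-0.75],[0,0,-1.0],[0,0,-1.3],[0,0,-1.6],[0,0,-1.9],[0,0,-2.15],[0,0,-2.35],[0,0,-2.45]],"twist":[[0,0,0],[0,0,0],[0,0,0],[0,0,0],[0,0,0],[0,0,0],[0,0,0],[0,0,0],[0,0,0],[0,0,0],[0,0,0],[0,0,0]],"hand":[1,1,1,1,1,1,1,1,1,1,1,1]}' 80
python3 -m inch '{"translation":[[0,0,0],[0,0,0]],"twist":[[0,0,0],[0,0,0]],"hand":[1,1]}'
python3 - <<'E'
from h import *
delta(.559,.1703,.165,180.9)
cv2.imwrite("pics/scene3.png",grab_frame("scene")[:,:,::-1])
s=cv2.imread("pics/scene3.png")[100:290,150:320]
cv2.imwrite("pics/s3c.png",cv2.resize(s,None,fx=3,fy=3,interpolation=cv2.INTER_CUBIC))
E
```

```text
time_s: 5.63
tcp_pos: [0.5116, -0.2006, 0.1643]
eef_rot: [0.001, -0.106, 0.994, -0.001]
wrist_force: [-0.1, 0.0, -3.4]
width: 0.27
time_s: 5.8
tcp_pos: [0.511, -0.2003, 0.1624]
eef_rot: [-0.0, -0.106, 0.994, -0.0]
wrist_force: [-0.6, 1.6, -3.0]
width: 0.269
t 5.8 tcp [ 0.511  -0.2003  0.1624] F [-0.62  1.62 -2.99] w 0.269
translation [-3.118  8.806 -0.065] twist [-1.000e-03 -0.000e+00  2.242e+00]
```

View pics/s3c.png

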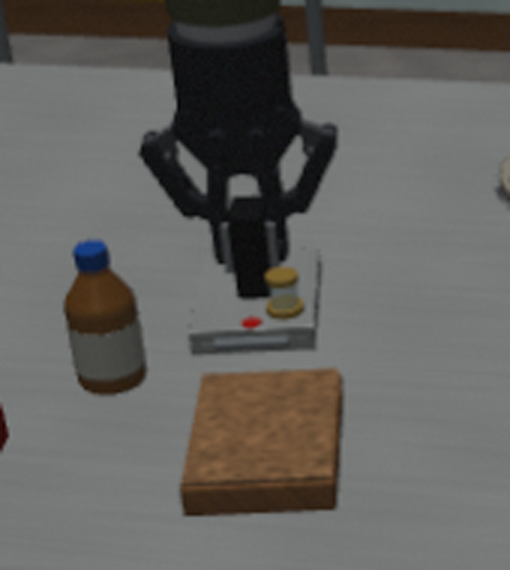

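```bash

python3 -m inch '{"translation":[[-0.06,0.18,0],[-0.18,0.5,0],[-0.34,0.95,0],[-0.52,1.45,0],[-0.7,1.95,0],[-0.87,2.45,0],[-1.05,2.95,0],[-1.22,3.45,0],[-1.4,3.95,0],[-1.58,4.45,0],[-1.75,4.95,0],[-1.93,5.45,0]],"twist":[[0,0,0],[0,0,0.1],[0,0,0.3],[0,0,0.5],[0,0,0.7],[0,0,0.9],[0,0,1.1],[0,0,1.3],[0,0,1.5],[0,0,1.7],[0,0,1.9],[0,0,2.0]],"hand":[1,1,1,1,1,1,1,1,1,1,1,1]}'
python3 -c "
from h import *
delta(.559,.1703,.165,180.9)"
```

```text
time_s: 6.85
tcp_pos: [0.54, 0.0307, 0.1617]
eef_rot: [-0.001, -0.018, 1.0, 0.0]
wrist_force: [0.4, 0.7, -2.9]
width: 0.268
t 6.85 tcp [0.54   0.0307 0.1617] F [ 0.42  0.74 -2.91] w 0.268
translation [-0.601  3.47  -0.081] twist [ 0.004 -0.017  0.237]
```

```bash

python3 -m inch '{"translation":[[-0.09,0.5,0],[-0.17,0.98,0],[-0.25,1.45,0],[-0.33,1.9,0],[-0.4,2.3,0],[-0.46,2.65,0],[-0.51,2.95,0],[-0.55,3.15,0],[-0.58,3.32,0],[-0.6,3.42,0],[-0.6,3.45,0],[-0.6,3.45,0]],"twist":[[0,0,0.1],[0,0,0.2],[0,0,0.24],[0,0,0.24],[0,0,0.24],[0,0,0.24],[0,0,0.24],[0,0,0.24],[0,0,0.24],[0,0,0.24],[0,0,0.24],[0,0,0.24]],"hand":[1,1,1,1,1,1,1,1,1,1,1,1]}'
python3 - <<'E'
from h import *
delta(.559,.1703,.165,180.9)
for n in("scene","top"):
  cv2.imwrite(f"pics/{n}4.png",grab_frame(n)[:,:,::-1])
s=cv2.imread("pics/scene4.png")[140:320,360:480];t=cv2.imread("pics/top4.png")[190:320,200:320]
cv2.imwrite("pics/s4c.png",cv2.resize(s,None,fx=3.3,fy=3.3,interpolation=cv2.INTER_CUBIC))
cv2.imwrite("pics/t4c.png",cv2.resize(t,None,fx=4,fy=4,interpolation=cv2.INTER_CUBIC))
E
```

```text
time_s: 7.85
tcp_pos: [0.5596, 0.1677, 0.1624]
eef_rot: [-0.0, -0.008, 1.0, -0.0]
wrist_force: [0.1, -0.2, -4.0]
width: 0.27
t 7.85 tcp [0.5596 0.1677 0.1624] F [ 0.14 -0.19 -4.04] w 0.27
translation [ 0.014  0.065 -0.065] twist [-0.004 -0.002  0.002]
```

View pics/s4c.png

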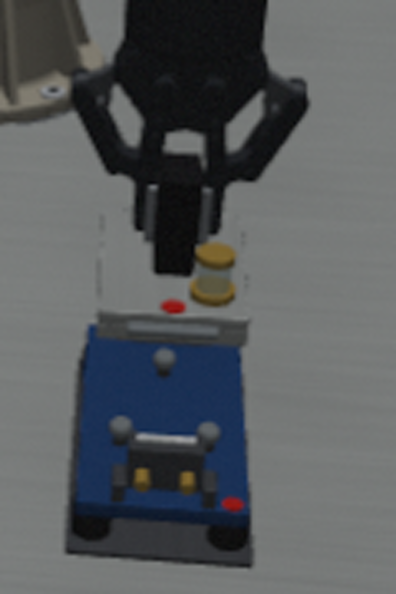

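View pics/t4c.png

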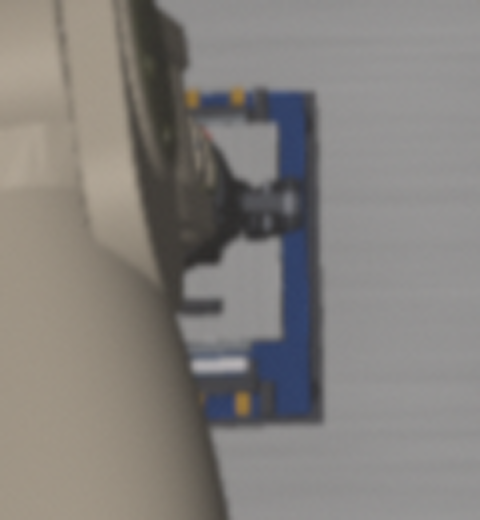

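```bash
python3 - <<'E'
import cv2
s=cv2.imread("pics/scene4.png")[178:258,380:445];t=cv2.imread("pics/top4.png")[205:300,240:290]
cv2.imwrite("pics/s4d.png",cv2.resize(s,None,fx=7,fy=7,interpolation=cv2.INTER_CUBIC))
cv2.imwrite("pics/t4d.png",cv2.resize(t,None,fx=6,fy=6,interpolation=cv2.INTER_CUBIC))
E
```

```text
(no output)
```

View pics/s4d.png

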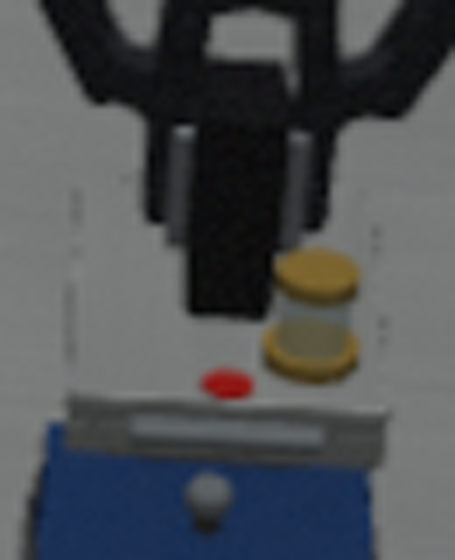

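View pics/t4d.png

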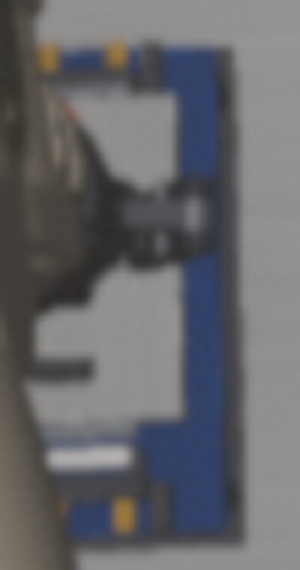

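```bash
python3 - <<'E'
from h import *
b=127.5
pt=("top",[(58,-42,b+18),(-58,-42,b+18)],uc([(177,93),(184,419)],240,205,6))
ps=("scene",[(58,-42,b+18),(58,42,b+18),(58,-42,b),(58,42,b),(50,0,b+18),(18,-12,b+18),(18,12,b+18)],uc([(70,400),(388,413),(66,447),(383,466),(227,385),(188,312),(266,319)],380,178,7))
for g in([pt],[ps],[pt,ps]):fit(g,[.56,.17,0.])
fit([pt,ps],[.56,.17,0.,0],True)
E
```

```text
[0.5606 0.1674 0.0132] yaw deg 0.76
top [[0.0, 0.1], [-0.0, -0.1]]
[0.5581 0.1679 0.0289] yaw deg 1.65
scene [[-0.2, -1.2], [0.3, -0.6], [-0.2, 0.2], [0.0, -0.0], [0.2, -0.1], [-0.9, 1.0], [0.7, 0.6]]
[0.559  0.1678 0.0302] yaw deg 1.73
top [[-0.6, 0.5], [0.3, 0.3]]
scene [[-0.3, -0.9], [0.2, -0.3], [-0.2, 0.5], [-0.0, 0.2], [0.1, 0.1], [-1.0, 1.2], [0.6, 0.9]]
[0.5599 0.1679 0.025  0.0011] yaw deg 1.43
top [[-0.6, 0.1], [0.0, -0.1]]
scene [[-0.3, -1.2], [0.2, -0.5], [-0.3, 0.2], [-0.0, 0.0], [0.1, -0.1], [-0.9, 0.9], [0.7, 0.6]]
```

The held plate sits at (0.5595, 0.1678) in the images, which agrees with the tool. The mount is at about (0.5593, 0.1706), so I'll shift +2.8 mm in y and lower to 10 mm above first contact.

```bash

python3 -m inch '{"translation":[[0.01,0.03,0.05],[0.01,0.07,0.15],[0.01,0.07,0.3],[0.01,0.07,0.48],[0.01,0.07,0.66],[0.01,0.07,0.84],[0.01,0.07,1.0],[0.01,0.07,1.15],[0.01,0.07,1.27],[0.01,0.07,1.36],[0.01,0.07,1.43],[0.01,0.07,1.46]],"twist":[[0,0,0],[0,0,0],[0,0,0],[0,0,0],[0,0,0],[0,0,0],[0,0,0],[0,0,0],[0,0,0],[0,0,0],[0,0,0],[0,0,0]],"hand":[1,1,1,1,1,1,1,1,1,1,1,1]}'
python3 -m inch '{"translation":[[0,0,0],[0,0,0]],"twist":[[0,0,0],[0,0,0]],"hand":[1,1]}'
python3 - <<'E'
from h import *
delta(.5593,.1706,.0939,180.9)
for n in("scene","top"):
  cv2.imwrite(f"pics/{n}5.png",grab_frame(n)[:,:,::-1])
s=cv2.imread("pics/scene5.png")[205:310,375:445];t=cv2.imread("pics/top5.png")[200:305,230:295]
cv2.imwrite("pics/s5c.png",cv2.resize(s,None,fx=5.5,fy=5.5,interpolation=cv2.INTER_CUBIC))
cv2.imwrite("pics/t5c.png",cv2.resize(t,None,fx=5.5,fy=5.5,interpolation=cv2.INTER_CUBIC))
E
```

```text
time_s: 8.95
tcp_pos: [0.559, 0.1706, 0.1037]
eef_rot: [-0.0, -0.008, 1.0, -0.0]
wrist_force: [0.1, 0.5, -2.4]
width: 0.272
time_s: 9.12
tcp_pos: [0.5594, 0.1707, 0.1043]
eef_rot: [0.0, -0.008, 1.0, -0.0]
wrist_force: [-0.5, -0.2, -4.0]
width: 0.27
t 9.1167 tcp [0.5594 0.1707 0.1043] F [-0.53 -0.2  -4.01] w 0.27
translation [ 0.001 -0.002  0.259] twist [-0.     0.005  0.004]
```

View pics/s5c.png

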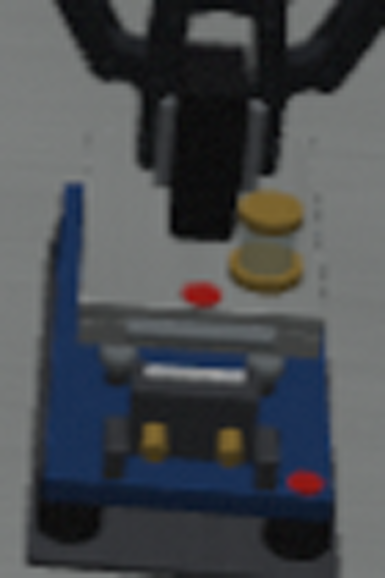

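View pics/t5c.png

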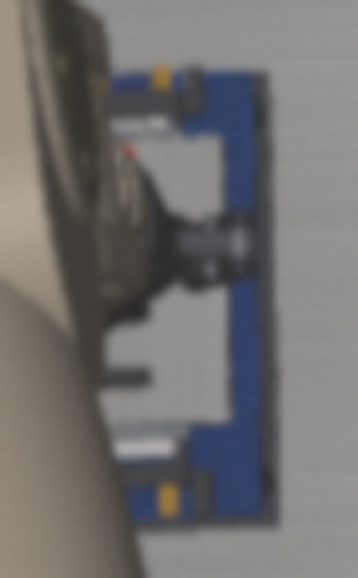

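```bash
python3 - <<'E'
from h import *
b=104.3-34.9
pt=("top",[(58,-42,b+18),(-58,-42,b+18)],uc([(222,135),(229,421)],230,200,5.5))
ps=("scene",[(58,-42,b+18),(58,42,b+18),(58,-42,b),(58,42,b),(50,0,b+18)],uc([(80,303),(325,318),(78,342),(322,355),(202,294)],375,205,5.5))
for g in([pt],[ps],[pt,ps]):fit(g,[.56,.17,0.])
mt=("top",[(95,-50,38),(-95,-50,38)],uc([(250,73),(263,517)],230,200,5.5))
ms=("scene",[(95,-50,38),(95,50,38)],uc([(45,487),(333,502)],375,205,5.5))
fit([mt],[.56,.17,0.]);fit([mt,ms],[.56,.17,0.])
# roller ends/ jaw: scene centre px -> y at x=.626,z=.066
for nm,u,x,z in[("roller",(195.5,374),.626,.0657),("nose",(200,330),.623,b/1000+.009)]:
    A=uc([u],375,205,5.5)
    r=least_squares(lambda p:proj([x,p[0],p[1]],"scene").ravel()-A.ravel(),[.17,.06]);print(nm,r.x)
E
```

```text
[0.5603 0.1713 0.0159] yaw deg 0.91
top [[0.0, 0.2], [-0.0, -0.2]]
[0.5587 0.1708 0.0322] yaw deg 1.84
scene [[0.1, -0.3], [0.1, -0.5], [-0.0, 0.2], [-0.3, 0.4], [0.0, 0.2]]
[0.5593 0.1712 0.0246] yaw deg 1.41
top [[-0.2, 0.5], [0.3, 0.1]]
scene [[0.1, -0.2], [0.1, -0.2], [-0.0, 0.3], [-0.3, 0.7], [0.1, 0.4]]
[0.5582 0.1713 0.0195] yaw deg 1.12
top [[-0.0, -0.4], [0.0, 0.3]]
[0.5599 0.1711 0.0132] yaw deg 0.75
top [[0.3, -1.0], [-0.2, -0.3]]
scene [[-0.3, -1.7], [0.5, -0.5]]
roller [0.17194543 0.06585643]
nose [0.17216786 0.08263553]
```

Plate and mount agree within about 1 mm. I'll lower slowly to just above contact and then press in small steps.

```bash

python3 -m inch '{"translation":[[0,0,0.02],[0,0,0.04],[0,0,0.06],[0,0,0.08],[0,0,0.1],[0,0,0.12],[0,0,0.14],[0,0,0.16],[0,0,0.18],[0,0,0.2],[0,0,0.2]],"twist":[[0,0,0],[0,0,0],[0,0,0],[0,0,0],[0,0,0],[0,0,0],[0,0,0],[0,0,0],[0,0,0],[0,0,0],[0,0,0]],"hand":[1,1,1,1,1,1,1,1,1,1,1]}'
python3 -m inch '{"translation":[[0,0,0.02],[0,0,0.04],[0,0,0.06],[0,0,0.08],[0,0,0.1]],"twist":[[0,0,0],[0,0,0],[0,0,0],[0,0,0],[0,0,0]],"hand":[1,1,1,1,1]}'
```

```text
time_s: 10.13
tcp_pos: [0.559, 0.1706, 0.0958]
eef_rot: [-0.0, -0.008, 1.0, -0.0]
wrist_force: [-0.7, -0.1, -3.5]
width: 0.271
time_s: 10.55
tcp_pos: [0.5593, 0.1707, 0.0922]
eef_rot: [0.0, -0.008, 1.0, -0.0]
wrist_force: [-0.2, 0.4, -1.0]
width: 0.27
```

```bash

python3 -m inch '{"translation":[[0,0,0.02],[0,0,0.04],[0,0,0.06],[0,0,0.08]],"twist":[[0,0,0],[0,0,0],[0,0,0],[0,0,0]],"hand":[1,1,1,1]}'
python3 -m inch '{"translation":[[0,0,0.02],[0,0,0.04]],"twist":[[0,0,0],[0,0,0]],"hand":[1,1]}'
```

```text
time_s: 10.88
tcp_pos: [0.5594, 0.1707, 0.0893]
eef_rot: [0.0, -0.008, 1.0, -0.0]
wrist_force: [-1.7, -0.4, 2.0]
width: 0.273
time_s: 11.05
tcp_pos: [0.5595, 0.1707, 0.0877]
eef_rot: [0.0, -0.008, 1.0, 0.0]
wrist_force: [-1.1, 0.6, 3.4]
width: 0.272
```

```bash

python3 -m inch '{"translation":[[0,0,0.015],[0,0,0.03]],"twist":[[0,0,0],[0,0,0]],"hand":[1,1]}'
python3 -m inch '{"translation":[[0,0,0.015]],"twist":[[0,0,0]],"hand":[1]}'
```

```text
time_s: 11.22
tcp_pos: [0.5595, 0.1707, 0.0865]
eef_rot: [0.0, -0.008, 1.0, 0.0]
wrist_force: [-1.4, -0.7, 5.6]
width: 0.269
time_s: 11.3
tcp_pos: [0.5596, 0.1707, 0.0859]
eef_rot: [0.001, -0.008, 1.0, 0.0]
wrist_force: [-1.6, 0.3, 5.2]
width: 0.27
```

```bash

python3 -m inch '{"translation":[[0,0,0.015]],"twist":[[0,0,0]],"hand":[1]}'
```

```text
time_s: 11.38
tcp_pos: [0.5596, 0.1707, 0.0854]
eef_rot: [0.001, -0.008, 1.0, 0.0]
wrist_force: [-2.3, 0.5, 6.7]
width: 0.272
```

```bash

python3 -m inch '{"translation":[[0,0,0.015]],"twist":[[0,0,0]],"hand":[1]}'
```

```text
time_s: 11.47
tcp_pos: [0.5596, 0.1707, 0.0849]
eef_rot: [0.001, -0.008, 1.0, 0.0]
wrist_force: [-1.8, -0.4, 6.6]
width: 0.271
```

```bash

python3 -m inch '{"translation":[[0,0,0.015]],"twist":[[0,0,0]],"hand":[1]}'
```

```text
time_s: 11.55
tcp_pos: [0.5597, 0.1707, 0.0843]
eef_rot: [0.001, -0.008, 1.0, 0.0]
wrist_force: [-2.1, 0.3, 7.7]
width: 0.268
```

```bash

python3 -m inch '{"translation":[[0,0,0.015]],"twist":[[0,0,0]],"hand":[1]}'
```

```text
time_s: 11.63
tcp_pos: [0.5597, 0.1707, 0.0838]
eef_rot: [0.001, -0.008, 1.0, 0.0]
wrist_force: [-1.9, -1.1, 7.0]
width: 0.272
```

```bash

python3 -m inch '{"translation":[[0,0,0.015]],"twist":[[0,0,0]],"hand":[1]}'
```

```text
time_s: 11.72
tcp_pos: [0.5597, 0.1707, 0.0833]
eef_rot: [0.001, -0.008, 1.0, 0.0]
wrist_force: [-3.3, 0.3, 9.0]
width: 0.275
```

```bash

python3 -m inch '{"translation":[[0,0,0.012]],"twist":[[0,0,0]],"hand":[1]}'
```

```text
time_s: 11.8
tcp_pos: [0.5598, 0.1707, 0.0829]
eef_rot: [0.001, -0.008, 1.0, 0.0]
wrist_force: [-1.6, -0.2, 8.2]
width: 0.274
```

```bash

python3 -m inch '{"translation":[[0,0,0.012]],"twist":[[0,0,0]],"hand":[1]}'
```

```text
time_s: 11.88
tcp_pos: [0.5598, 0.1707, 0.0826]
eef_rot: [0.001, -0.008, 1.0, 0.0]
wrist_force: [-1.9, 0.8, 9.0]
width: 0.275
```

```bash

python3 -m inch '{"translation":[[0,0,0.012]],"twist":[[0,0,0]],"hand":[1]}'
```

```text
time_s: 11.97
tcp_pos: [0.5599, 0.1707, 0.0821]
eef_rot: [0.001, -0.008, 1.0, 0.0]
wrist_force: [-2.3, 0.5, 9.5]
width: 0.266
```

```bash

python3 -m inch '{"translation":[[0,0,0.012]],"twist":[[0,0,0]],"hand":[1]}'
```

```text
time_s: 12.05
tcp_pos: [0.56, 0.1708, 0.0818]
eef_rot: [0.001, -0.008, 1.0, 0.0]
wrist_force: [-2.5, 0.4, 9.7]
width: 0.268
```

```bash

python3 -m inch '{"translation":[[0,0,0.012]],"twist":[[0,0,0]],"hand":[1]}'
```

```text
time_s: 12.13
tcp_pos: [0.56, 0.1707, 0.0814]
eef_rot: [0.001, -0.008, 1.0, 0.0]
wrist_force: [-2.0, -0.7, 10.5]
width: 0.274
```

```bash

python3 -m inch '{"translation":[[0,0,0.012]],"twist":[[0,0,0]],"hand":[1]}'
```

```text
time_s: 12.22
tcp_pos: [0.5601, 0.1708, 0.0809]
eef_rot: [0.001, -0.008, 1.0, 0.0]
wrist_force: [-1.3, -0.7, 9.6]
width: 0.272
```

```bash

python3 -m inch '{"translation":[[0,0,0.012]],"twist":[[0,0,0]],"hand":[1]}'
```

```text
time_s: 12.3
tcp_pos: [0.5602, 0.1708, 0.0805]
eef_rot: [0.001, -0.008, 1.0, 0.0]
wrist_force: [-2.6, -0.3, 9.9]
width: 0.267
```

```bash

python3 -m inch '{"translation":[[0,0,0.012]],"twist":[[0,0,0]],"hand":[1]}'
```

```text
time_s: 12.38
tcp_pos: [0.5603, 0.1708, 0.0801]
eef_rot: [0.001, -0.008, 1.0, 0.0]
wrist_force: [-2.6, 0.1, 9.7]
width: 0.269
```

```bash

python3 -m inch '{"translation":[[0.01,0,0.012]],"twist":[[0,0,0]],"hand":[1]}'
```

```text
time_s: 12.47
tcp_pos: [0.5599, 0.1708, 0.0792]
eef_rot: [0.001, -0.008, 1.0, 0.0]
wrist_force: [0.5, -0.3, -1.3]
width: 0.273
```

Snap: the force dropped from about 14 N to 3 N. I'll ease up now.

```bash

python3 -m inch '{"translation":[[0,0,-0.04]],"twist":[[0,0,0]],"hand":[1]}'
python3 -m inch '{"translation":[[0,0,0],[0,0,0]],"twist":[[0,0,0],[0,0,0]],"hand":[1,1]}'
```

```text
time_s: 12.55
tcp_pos: [0.5591, 0.1704, 0.0797]
eef_rot: [0.0, -0.008, 1.0, -0.0]
wrist_force: [1.2, -0.3, 0.6]
width: 0.272
time_s: 12.72
tcp_pos: [0.5591, 0.1705, 0.0798]
eef_rot: [0.0, -0.008, 1.0, -0.0]
wrist_force: [0.4, -1.5, 1.2]
width: 0.268
```

```bash

python3 -m inch '{"translation":[[0,0,-0.015],[0,0,-0.025],[0,0,-0.025]],"twist":[[0,0,0],[0,0,0],[0,0,0]],"hand":[1,1,1]}'
python3 - <<'E'
from h import *
for n in("scene","top"):
  cv2.imwrite(f"pics/{n}6.png",grab_frame(n)[:,:,::-1])
s=cv2.imread("pics/scene6.png")[205:310,375:445]
cv2.imwrite("pics/s6c.png",cv2.resize(s,None,fx=5.5,fy=5.5,interpolation=cv2.INTER_CUBIC))
E
```

```text
time_s: 12.97
tcp_pos: [0.5589, 0.1705, 0.0807]
eef_rot: [0.0, -0.008, 1.0, -0.0]
wrist_force: [1.5, -0.6, 0.5]
width: 0.269
```

View pics/s6c.png

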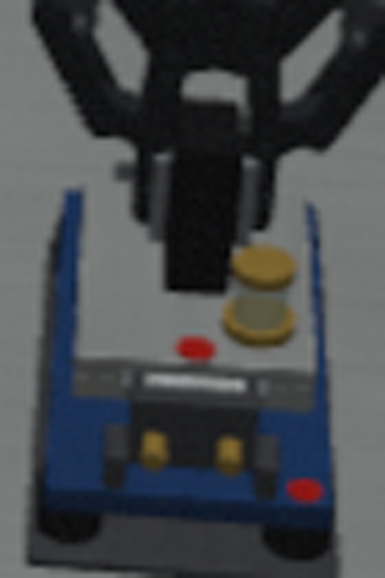

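The white roller now sits over the nose bar, and the plate is level on the deck. I'll release now that the wrist load is near zero.

```bash

python3 -m inch '{"translation":[[0,0,0],[0,0,0],[0,0,0]],"twist":[[0,0,0],[0,0,0],[0,0,0]],"hand":[1,1,1]}' 20
python3 -m inch '{"translation":[[0,0,0],[0,0,0],[0,0,0],[0,0,0],[0,0,0],[0,0,0],[0,0,0],[0,0,0],[0,0,0],[0,0,0],[0,0,0],[0,0,0]],"twist":[[0,0,0],[0,0,0],[0,0,0],[0,0,0],[0,0,0],[0,0,0],[0,0,0],[0,0,0],[0,0,0],[0,0,0],[0,0,0],[0,0,0]],"hand":[0.4,0.3,0.2,0.1,0,-0.1,-0.2,-0.3,-0.4,-0.4,-0.4,-0.4]}' 20
python3 - <<'E'
from h import *
delta(.5593,.1706,.2,180.9)
cv2.imwrite("pics/scene7.png",grab_frame("scene")[:,:,::-1])
s=cv2.imread("pics/scene7.png")[185:310,370:455]
cv2.imwrite("pics/s7c.png",cv2.resize(s,None,fx=4.7,fy=4.7,interpolation=cv2.INTER_CUBIC))
E
```

```text
time_s: 13.32
tcp_pos: [0.5588, 0.1706, 0.0807]
eef_rot: [0.0, -0.008, 1.0, -0.0]
wrist_force: [1.8, -1.2, 1.5]
width: 0.27
time_s: 14.32
tcp_pos: [0.5588, 0.1706, 0.0807]
eef_rot: [0.0, -0.008, 1.0, -0.0]
wrist_force: [-0.6, 0.3, -0.4]
width: 0.7
t 14.3167 tcp [0.5588 0.1706 0.0807] F [-0.57  0.29 -0.39] w 0.7
translation [-1.300e-02 -1.000e-03 -2.981e+00] twist [-0.001  0.     0.003]
```

View pics/s7c.png

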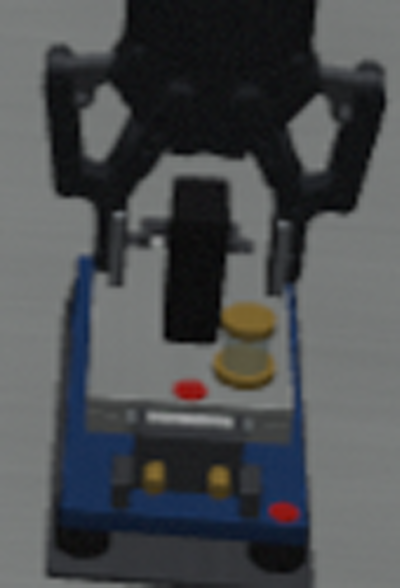

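The fingers are free on both sides of the grip, so I'll retreat straight up.

```bash

python3 -m inch '{"translation":[[0,0,-0.05],[0,0,-0.2],[0,0,-0.45],[0,0,-0.8],[0,0,-1.2],[0,0,-1.6],[0,0,-2.0],[0,0,-2.4],[0,0,-2.8],[0,0,-3.1],[0,0,-3.3],[0,0,-3.4]],"twist":[[0,0,0],[0,0,0],[0,0,0],[0,0,0],[0,0,0],[0,0,0],[0,0,0],[0,0,0],[0,0,0],[0,0,0],[0,0,0],[0,0,0]],"hand":[-0.4,-0.4,-0.4,-0.4,-0.4,-0.4,-0.4,-0.4,-0.4,-0.4,-0.4,-0.4]}'
python3 -m inch '{"translation":[[0,0,0],[0,0,0],[0,0,0],[0,0,0],[0,0,0],[0,0,0]],"twist":[[0,0,0],[0,0,0],[0,0,0],[0,0,0],[0,0,0],[0,0,0]],"hand":[-0.4,-0.4,-0.4,-0.4,-0.4,-0.4]}'
python3 - <<'E'
from h import *
for n in("scene","top"):
  cv2.imwrite(f"pics/{n}8.png",grab_frame(n)[:,:,::-1])
s=cv2.imread("pics/scene8.png")[205:310,375:445]
cv2.imwrite("pics/s8c.png",cv2.resize(s,None,fx=5.5,fy=5.5,interpolation=cv2.INTER_CUBIC))
E
```

```text
time_s: 15.37
tcp_pos: [0.5595, 0.1708, 0.219]
eef_rot: [0.001, -0.008, 1.0, 0.0]
wrist_force: [0.1, -0.2, -0.4]
width: 0.7
time_s: 15.87
tcp_pos: [0.5585, 0.1706, 0.2161]
eef_rot: [-0.001, -0.008, 1.0, -0.0]
wrist_force: [0.5, 0.5, 0.1]
width: 0.7
```

View pics/s8c.png

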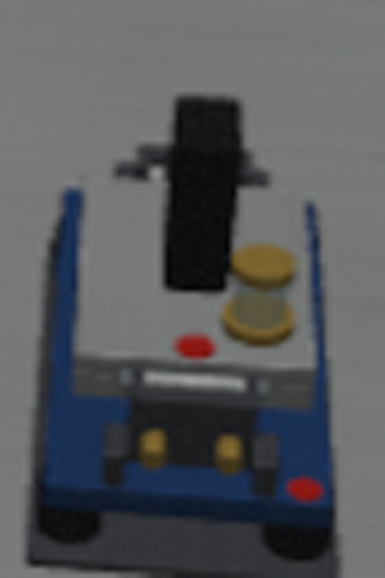

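View pics/scene8.png

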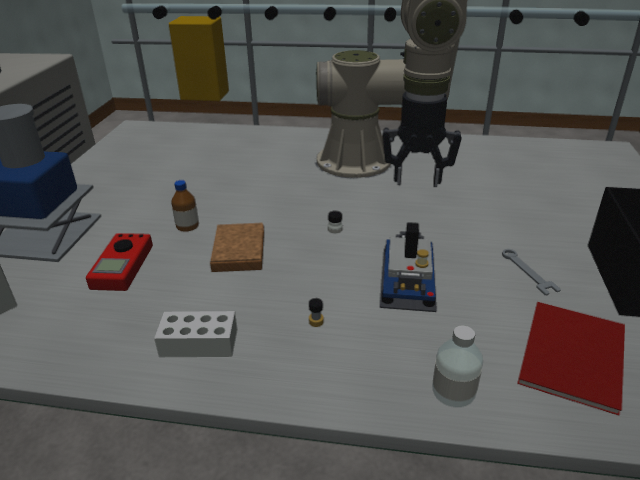

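The plate is seated and released, and the bystanders look unmoved. One numeric check, then I'll hand in.

```bash
python3 - <<'E'
from h import *
b=50
ps=("scene",[(58,-42,b+18),(58,42,b+18),(58,-42,b),(58,42,b),(50,0,b+18),(18,-12,b+18),(18,12,b+18),(18,-12,b+82),(18,12,b+82)],uc([(77,358),(315,370),(74,393),(313,408),(195,346),(166,285),(227,290),(174,143),(238,143)],375,205,5.5))
fit([ps],[.56,.17,0.,0],True)
ms=("scene",[(95,-50,38),(95,50,38),(88,42,38)],uc([(45,487),(333,502),(305,489)],375,205,5.5))
fit([ms],[.56,.17,0.,0],True)
print(bot.close_job())
E
```

```text
[ 0.5591  0.1699  0.0369 -0.0022] yaw deg 2.12
scene [[-0.2, -1.0], [0.5, -0.8], [-0.2, 0.0], [-0.1, -0.2], [0.1, -0.1], [-1.0, 1.2], [0.1, 0.9], [-0.2, -0.2], [0.8, 0.5]]
[ 0.5447  0.168   0.0487 -0.0151] yaw deg 2.79
scene [[-0.0, 0.0], [-0.3, 0.0], [0.3, -0.1]]
the job is handed in; nothing more can be done
None
```

The plate is seated on the three-ball mount with the red dots at the same end. I released it, backed the arm off and handed the job in at about 16 s. `bot.close_job()` gives no verdict, so the result below rests on my own checks.

**Pressing:** I lowered in steps of about 0.5 mm. The load on the mount peaked at roughly 14 N, then dropped to about 3 N as the rollers snapped over. I eased up at once and opened the fingers with the wrist force near zero.

**Last checks:**
- **Seating:** the final pictures show the front roller over its nose bar and the plate level. It lies at about (0.559, 0.170), within roughly 1 mm of the mount position I measured before pressing. It sits about 2 mm below its unloaded height; the mount sinking under the plate's weight should give about 3.5 mm.
- **Bystanders:** the jar, fitting, meter, bottle and wrench look unmoved by eye.
- **Arm:** it is 0.13 m above where it let go, reads no contact force and touches nothing.

**Checks that disagreed:**
- **Plate yaw:** the last scene-camera fit gave 2.1°, against about 0.8 to 1° for the mount earlier. That camera also read about 0.7 to 0.9° higher than the top camera on the held plate, so I put this down to camera bias.
- **Mount fit:** the last fit used only three points and was poorly conditioned (x about 14 mm off, z 15 mm low). I disregarded it.

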